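# Open a bayonet-capped digestion vessel in its fixture and knock the liner up

## Robot

A 6-joint arm with a two-finger parallel gripper is mounted at the origin on a cart in front of the work surface, level with it; the furniture and walls round the work are solid. World frame = base frame: x ahead of the robot, y to its left, z up, the work surface at z = 0. Lengths are in mm, angles in degrees, forces in N, time in s.
With the tool pointing down it reaches from about 300 to 850 mm from the base axis. Payload 4.2 kg.
Tool frame: the origin (TCP) lies midway between the tips of the shut fingers; the grasp point (between the pads) lies 19 mm behind it (env.grasp_offset is the distance from the TCP to the grasp point, in mm); z points along the fingers, y is the line along which they close (so a half turn about z gives the same grasp; the last joint's range is limited). The gripper opens to 91 mm and grips with 3 to 60 N. Pads are 32 mm wide; open, the fingers measure 118 mm over their backs; the gripper's body (76 mm by 178 mm) begins 60 mm behind the grasp point.
Start: joints at [66.52, 18.312, 89.639, -0, 72.044, -1.146], TCP at [218.506, 531.882, 213.976] pointing down, gripper open.
Joint ranges: [-177.97, 177.97], [-48.28, 115.42], [12.27, 149.76], [-77.06, 257.06], [2.81, 150.46], [-146.56, 146.56]. Speed limits (degrees/s): [147.25, 147.25, 180, 180, 180, 180].

## Interface

Orientations are given as [roll, pitch, yaw] about the fixed x, y, z axes, in that order (R = Rz(yaw) Ry(pitch) Rx(roll)).
In Python, from workcell import env, optics gives the robot as it stands. The module is installed in compiled form; this text tells all that it offers.
- The arm moves only by the tool send_rows, never from a script. Its argument "targets" is a list that holds one entry, the list of rows, each a list of 7 numbers: the turn, a rotation vector about the world's x, y, z scaled (see below), then the shift along the world's x, y, z scaled (see below), then the closure, from -1 (fully open) to 1 (shut). In form: [[[rx, ry, rz, x, y, z, gripper], ...]]. A call has 1 to 12 rows; each row shifts and turns the commanded pose from where the row before left it; what a row does not reach is not made up. The controller multiplies each number of a shift by 0.2 m and each number of a turn by pi/2 rad. A row lasts 1/10 s, in which the tool goes at most 50 mm and 8.59 degrees, less where a joint would pass 70% of its speed; a pose out of reach is approached as far as the arm can. A call with a number of a shift or a turn outside -1 to 1 is refused whole. A call with a gripper value outside its range is refused whole. The fingers move at their own pace and stop on an object; "grip_force" is the grip in N (left out, the last holds). Time passes only in rows, so rows that do not move let the fingers close. It gives the time, the measured TCP pose, the force, the opening and the grip force at its end, in the units of the state.
- env.state(): the state, without advancing time (a new reading comes with each control period).
- optics.grab_frame(name): name is "scene" or "side" or "wrist"; returns (picture, depth): 480x640x3 uint8, red, green, blue; 480x640 float32, mm along the optical axis (not along the pixel's ray), 0 where there is no reading.
- optics.camera_info(name): a dict with "camera_matrix" (3x3 intrinsics, pixels), "R" (3x3) and "t" (3): a world point X has camera coordinates R X + t; the wrist camera has in their place "mount" (4x4, takes a point from camera to tool coordinates, whose origin is the TCP and whose axes are the flange's). Camera axes: x right, y down, z forward; pixel columns grow to the right and rows downward; lengths in mm; the calibration is good to about 2 mm. The wrist camera is an equidistant fisheye: a pixel r from the principal point sees the ray r / f radians off the axis. A picture is of the moment at which its call begins: read the wrist's pose just before it. camera_info takes no time and is no camera call.
- env.job_done(): hands the job in; it is judged then, once.
Trained networks look in the newest picture that a camera, given by its name, has taken for a name from the list of things; names that differ only in an ending like _2 or _b are one class to them, and where a whole thing is asked for, a point or a joint stands for the part that bears it (a point fixed in the world has none). Each returns a list of dicts, best first, with "conf" (0 to 1); they miss things now and then, are a little off and sometimes report something else, mostly with a low value. They report only what shows in the picture. A call takes as long as a camera call. They do not tell look-alikes from the thing itself.
- optics.silhouettes(camera, name): "mask" (480x640 bool, what is visible of it) and "at" ([column, row] in pixels, amid what is visible of it).
- optics.place_of(camera, name): "at" ([column, row] in pixels: a listed point, or the origin of a listed thing).
The state is a dict: "time_s": time; "qpos": joint angles; "qvel": joint speeds; "effort": joint torques, N m; "ee_pos": TCP position; "ee_rot": TCP orientation; "force": force on the tool from outside, world axes, zero at the start; "torque": the same for the moment, N m; "gripper_width": finger opening in mm; "gripper_force": force on a finger pad.
Only numpy, scipy, OpenCV 4.12 (cv2) and the standard library are available. Lean on these libraries where they do the work, as an engineer would, in place of code of your own. Each camera call takes 0.05 s, during which the arm holds its last target. There are 200 camera calls.

## Task

Open the closed steel digestion vessel and free its white liner: the vessel only spins along with its cap on the open bench, so first set it down with its square foot fully home in the square socket of the fixture and let go of it, cap still shut. Then take hold of the cap again, turn it anticlockwise (seen from above) until it is free, lift it off and set it down the right way up on the bench, and finally press the fixture's black paddle all the way down so that the plunger pokes the liner up through the hole in the vessel's foot and leaves it standing proud of the rim. Keep the vessel upright and do not disturb the jar, beaker, petri dish and forceps standing about.

Things in the scene. Friction and masses are not known exactly. Their poses are not given: they have to be found in the camera images.
- vessel_mid (a point): plain steel pressure vessel, standing upright, closed by its cap: 83 mm high over the cap, 0.7 kg in all. A round tube, 42 mm outside, on a square foot 48 x 48 mm, 8 mm high; the tube's rim is 72 mm above the foot's underside. This point: on the axis, 36 mm above the underside. z up; x, y square to the foot's faces. Loose on the bench, the vessel just turns along with its cap.
- vessel_foot (a point): centre of the underside of the vessel's foot, same axes as vessel_mid. A 16 mm hole goes up through the foot to the liner. The foot fits the socket in any of four quarter turns.
- cap_mid (a point): round fluted steel bayonet cap, 60 mm diameter, 30 mm high, nothing of the vessel outside it; this point: on its axis half-way up (15 mm above its lower edge, which is 53 mm above the vessel's underside when closed). z up; x to the index mark on its top. A spring inside (17 N) makes it stiff to turn (0.3 to 0.5 N m) all the way.
- cap_top (a point): centre of the cap's top face, same axes as cap_mid. Closed, the cap's x stands 119 to 134 degrees clockwise (seen from above) of the vessel's x; clockwise is blocked. Turned anticlockwise on the held vessel it is free when its x is within 7 degrees of the vessel's x, just before a stop; the spring then lifts it 1 to 3 mm and it comes straight off.
- socket (a point): centre of the floor of the fixture's square socket, 45 mm above the bench; z up; x, y square to its walls. Socket 50.5 mm square, 10 mm deep, the upper 5 mm of its walls flared outward by 4 mm. The fixture is a metal stand fixed to the bench; its 10 mm thick base plate is 92 mm wide in x and reaches from 45 mm on the +y side to 120 mm on the -y side of this point.
- paddle (a point): centre of the top face of the black paddle (40 x 34 mm) of the fixture's knock-out lever, about 150 mm from the socket's axis on its -y side, about 49 mm above the bench at rest; pressed all the way it goes down about 30 mm. It takes a few newtons, then meets a firm stop. The lever stays where it is left.
- lever (a joint): angle of the knock-out lever: 0 at rest, 0.35 rad pressed fully down. The plunger under the socket rises 62.5 mm per rad: it first touches the liner of a seated vessel at 0.14 rad and lifts it 13 mm by 0.35 rad.
- liner_top (a point): centre of the top of the white PTFE liner, a closed cylinder of 32 mm diameter and 60 mm height in the shell, under the cap; its top lies 4 mm below the shell's rim at the start and cannot be pinched there. It stands about 9 mm above the rim when the lever is fully down.
- jar: bystander: white plastic jar, 54 mm diameter, 73 mm high; origin at the centre of its underside
- beaker: bystander: glass beaker, 60 mm wide, 68 mm high; origin at the centre of its underside
- dish: bystander: petri dish, 61 mm diameter, 14 mm high; origin at the centre of its underside
- forceps: bystander: steel forceps lying on the bench, 130 mm long along its y, 21 mm wide, 10 mm high; origin at the centre of its underside
Things that resemble listed ones, but are neither listed nor needed, are in the scene too. Leave any green or orange look-alike of the part that bears cap_mid alone.

How it is judged (in metres and radians):
On the way, in this order (a step that is already met when the one before it is completed fails the run):
1. the vessel stands with its foot fully home in the socket, let go of, its cap still closed (z of vessel_foot in the frame of socket below 0.0025 m and horizontal distance between vessel_foot and socket below 0.004 m and angle between vessel_mid's own z axis and vertical below 0.05 rad and z of cap_mid in the frame of vessel_mid below 0.035 m and angle between the x axis of cap_mid and the x axis of vessel_mid, either way round above 0.5 rad and contact force between the fingers and anything else below 0.3 N), for 0.2 s.
2. the cap has been turned free and lifted clear of the vessel, which is still home in the socket (z of cap_mid in the frame of vessel_mid above 0.055 m and z of vessel_foot in the frame of socket below 0.0025 m and horizontal distance between vessel_foot and socket below 0.004 m), for 0.1 s.
3. the lever has pushed the liner up until it stands at least 6 mm proud of the shell's rim (z of liner_top in the frame of vessel_foot above 0.078 m and value of joint lever above 0.25 rad), for 0.1 s.
At the end, for the whole second after the job is handed in: The vessel stands upright, fully home in the socket (foot within 2.5 mm of the floor and 4 mm of the centre); the liner stands in it at least 6 mm proud of the shell's rim; the cap lies the right way up flat on the bench (z of vessel_foot in the frame of socket below 0.0025 m and horizontal distance between vessel_foot and socket below 0.004 m and angle between vessel_mid's own z axis and vertical below 0.05 rad and z of liner_top in the frame of vessel_foot above 0.078 m and horizontal distance between liner_top and vessel_foot below 0.004 m and height (world z) of cap_mid between 0.011 and 0.019 m and z of vessel_foot in the frame of cap_mid above 0 m and angle between cap_mid's own z axis and vertical below 0.1 rad); the robot touches nothing.
It fails at once if the vessel is tipped by more than 35 degrees (angle between vessel_mid's own z axis and vertical above 0.6 rad).
It fails at once if the jar, the beaker, the petri dish or the forceps is shoved by more than 25 mm (distance of any of jar, beaker, dish, forceps from where it was at the start of the episode above 0.025 m).
It also fails if it takes over 61 s, if anything falls off the work surface, if the arm or the gripper's body presses on something with over 40 N, if the wrist force passes 120 N, or if a joint passes its speed limit or range.

## Working session

There is one attempt and no reset: what is moved stays moved. The work goes in short steps, Python scripts to look and compute and a tool call to move; the robot and the scene stay as the last step left them, time stands still between calls to the robot, and variables do not carry over. Pictures are saved under pics/ and viewed, at most 10 in all, crops included, and the job is handed in when it is done.

Besides the shell and the picture viewer there is one more tool, called as name(argument=value, ...), one argument or row to a line, values as JSON. send_rows: Moves the arm, as the interface text tells. Its arguments: {"type":"object","properties":{"targets":{"type":"array"},"grip_force":{"type":"number"}},"required":["targets"]}

```bash
mkdir -p pics
cat > h.py <<'E'
import numpy as np, cv2
from workcell import env, optics
def pix2world(cam, uv, depth=None, z=None):
    c=optics.camera_info(cam); K=np.array(c["camera_matrix"]);R=np.array(c["R"]);t=np.array(c["t"]).ravel()
    r=np.linalg.inv(K)@np.array([uv[0],uv[1],1.0]); o=-R.T@t; d=R.T@r
    if z is not None: return o+d*(z-o[2])/d[2]
    return o+d*depth
def proj(cam,X):
    c=optics.camera_info(cam); p=np.array(c["R"])@np.array(X)+np.array(c["t"]).ravel(); p=np.array(c["camera_matrix"])@p
    return p[:2]/p[2]
def cloud(cam,dep):
    c=optics.camera_info(cam); K=np.array(c["camera_matrix"]);R=np.array(c["R"]);t=np.array(c["t"]).ravel()
    v,u=np.mgrid[:480,:640]; P=np.stack([(u-K[0,2])/K[0,0]*dep,(v-K[1,2])/K[1,1]*dep,dep],-1)
    return (P-t)@R
E
python3 - <<'E'
from h import *
print(env.state())
for c in ["scene","side"]:
    im,d=optics.grab_frame(c); cv2.imwrite(f"pics/{c}0.png",im[:,:,::-1]); np.save(f"{c}d.npy",d); P=cloud(c,d)
    for n in ["vessel_mid","cap_mid","cap_top","socket","paddle","jar","beaker","dish","forceps"]:
        for r in optics.place_of(c,n)[:3]:
            u,v=np.round(r["at"]).astype(int)
            print(c,n,round(r["conf"],2),(u,v),P[min(v,479),min(u,639)].round() )
E
```

```text
{'time_s': 0.0, 'qpos': array([ 6.65211354e+01,  1.83511298e+01,  8.97071839e+01, -8.89636106e-04,
        7.20439707e+01, -1.14567040e+00]), 'qvel': array([-0.05509671, -0.03582679,  0.06723202, -0.06467052, -0.01310604,
       -0.15272475]), 'effort': array([-1.22721027e-03, -4.12451971e+01, -2.31973153e+01,  7.23575405e-02,
        4.59130865e-02, -1.55347552e-04]), 'ee_pos': array([218.29202509, 531.39639343, 213.1201425 ]), 'ee_rot': array([-1.79897719e+02, -1.19946857e-03,  1.57667080e+02]), 'force': array([ 0.42317472,  0.29916438, -0.30153162]), 'torque': array([-0.04006923,  0.0621596 ,  0.01590459]), 'gripper_force': 0.0, 'gripper_width': 91.17232048165684}
scene vessel_mid 0.87 (np.int64(305), np.int64(327)) [513. 354.  78.]
scene cap_mid 0.92 (np.int64(305), np.int64(375)) [495. 440.  27.]
scene cap_mid 0.81 (np.int64(299), np.int64(321)) [529. 342.  82.]
scene cap_mid 0.61 (np.int64(346), np.int64(353)) [420. 366.  28.]
scene cap_top 0.94 (np.int64(349), np.int64(350)) [415. 354.  26.]
scene cap_top 0.87 (np.int64(300), np.int64(314)) [532. 316.  78.]
scene cap_top 0.55 
[... 1120 characters left out ...]
.93 (np.int64(331), np.int64(313)) [521. 312.  84.]
side cap_top 0.93 (np.int64(387), np.int64(348)) [416. 356.  31.]
side cap_top 0.93 (np.int64(347), np.int64(374)) [498. 423.  31.]
side socket 0.62 (np.int64(309), np.int64(261)) [567.  30.  46.]
side paddle 0.48 (np.int64(314), np.int64(238)) [554. -99.  49.]
side jar 0.74 (np.int64(326), np.int64(220)) [ 513. -330.    2.]
side jar 0.57 (np.int64(332), np.int64(336)) [521. 353.  60.]
side beaker 0.75 (np.int64(258), np.int64(265)) [705. -10.  15.]
side dish 0.85 (np.int64(390), np.int64(298)) [378. 161.  15.]
side forceps 0.78 (np.int64(251), np.int64(319)) [697. 215.   3.]
side forceps 0.74 (np.int64(309), np.int64(261)) [567.  30.  46.]
```

View pics/scene0.png

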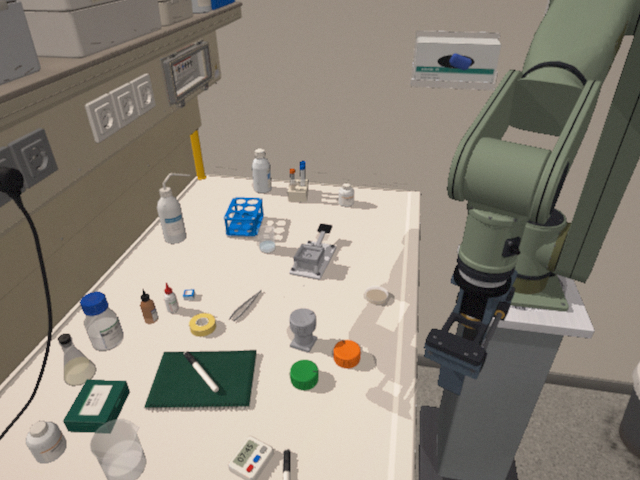

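View pics/side0.png

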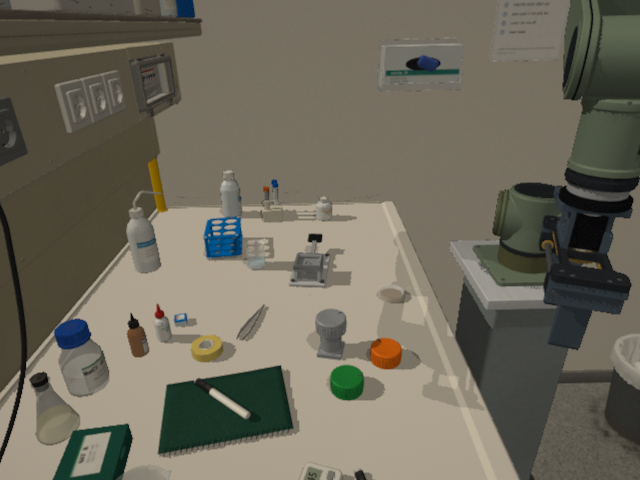

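The scene shows the grey vessel at about (303,325), with orange and green look-alike caps beside it. The fixture is at (315,255) with its paddle at (325,229), forceps at (247,305), dish at (377,296), jar at (346,195) and beaker at (267,244).

Run:
```python
from h import *
for c in ["scene","side"]:
    d=np.load(f"{c}d.npy"); P=cloud(c,d); ok=(d>0)
    print("bench z", np.median(P[ok&(abs(P[...,0]-450)<40)&(abs(P[...,1]-200)<40)],0))
    def box(x0,x1,y0,y1,z0,z1): return P[ok&(P[...,0]>x0)&(P[...,0]<x1)&(P[...,1]>y0)&(P[...,1]<y1)&(P[...,2]>z0)&(P[...,2]<z1)]
    Q=box(470,590,250,390,79,95); print(c,"captop",len(Q),Q.mean(0).round(1),Q.min(0).round(),Q.max(0).round())
    (cx,cy),r=cv2.minEnclosingCircle(Q[:,:2].astype(np.float32)); print(cx,cy,r)
    Q=box(480,660,-60,90,50,64); print(c,"sockettop",len(Q),Q.mean(0).round(1),cv2.minAreaRect(Q[:,:2].astype(np.float32)))
    Q=box(480,660,-60,120,6,16); print(c,"base",len(Q),cv2.minAreaRect(Q[:,:2].astype(np.float32)))
    Q=box(500,660,-200,-70,35,60); print(c,"pad",len(Q),Q.mean(0).round(1),cv2.minAreaRect(Q[:,:2].astype(np.float32)))
print({k:v for k,v in optics.camera_info("wrist").items()})
```

```text
bench z [449.87668481 201.64426191  -1.88181689]
scene captop 346 [523.5 329.   81.1] [496. 300.  79.] [552. 356.  85.]
522.5704345703125 327.5644836425781 29.815736770629883
scene sockettop 173 [568.5  42.8  52.4] ((569.7376708984375, 43.21925354003906), (74.75167083740234, 69.16864776611328), 84.47637939453125)
scene base 408 ((565.3076171875, 13.203384399414062), (154.74143981933594, 91.67718505859375), 83.63369750976562)
scene pad 125 [551.6 -98.1  44.1] ((551.9210205078125, -95.90516662597656), (51.37489318847656, 38.236297607421875), 86.9609375)
bench z [449.37958759 201.03824045   2.47822476]
side captop 502 [523.8 328.8  84.5] [495. 296.  79.] [553. 356.  88.]
523.7726440429688 325.6460266113281 30.219635009765625
side sockettop 272 [570.5  41.8  55.4] ((570.02734375, 40.66518020629883), (76.59919738769531, 68.57958984375), 82.89549255371094)
side base 507 ((553.755859375, 31.945663452148438), (158.17776489257812, 128.98294067382812), 28.28550148010254)
side pad 138 [553.4 -99.9  48.8] ((553.583740234375, -95.56098175048828), (52.0975456237793, 39.1865234375), 84.83295440673828)
{'camera_matrix': array([[371.64829954,   0.        , 322.18403244],
       [  0.        , 371.64829954, 238.73623014],
       [  0.        ,   0.        ,   1.        ]]), 'mount': array([[-2.41290909e-04, -9.68982887e-01, -2.47127714e-01,
         6.90396772e+01],
       [ 9.99999931e-01, -3.03911222e-04,  2.15248545e-04,
         1.27580416e+00],
       [-2.83677042e-04, -2.47127645e-01,  9.68982893e-01,
        -1.70245129e+02],
       [ 0.00000000e+00,  0.00000000e+00,  0.00000000e+00,
         1.00000000e+00]])}
```

send_rows(
  targets=[
    [[0, 0, 0, 0.168, -0.11, 0, -1], [0, 0, 0, 0.168, -0.11, 0, -1], [0, 0, 0, 0.168, -0.11, 0, -1], [0, 0, 0, 0.168, -0.11, 0, -1], [0, 0, 0, 0.168, -0.11, 0, -1], [0, 0, 0, 0.168, -0.11, 0, -1], [0, 0, 0, 0, 0, 0, -1]],
  ],
)

```text
time_s: 1.7
ee_pos: [423.7, 397.4, 213.9]
ee_rot: [-180.0, 0.1, 157.4]
force: [-0.6, 0.8, -0.4]
gripper_width: 91.1
gripper_force: 0.0
```

```bash
cat >> h.py <<'E'
from scipy.spatial.transform import Rotation as Ro
def wsnap(name):
    s=env.state(); im,d=optics.grab_frame("wrist")
    if name: cv2.imwrite(f"pics/{name}.png",im[:,:,::-1])
    return s,im,d
def wT(s):
    M=np.array(optics.camera_info("wrist")["mount"]); T=np.eye(4)
    T[:3,:3]=Ro.from_euler("xyz",s["ee_rot"],degrees=True).as_matrix(); T[:3,3]=s["ee_pos"]
    return T@M
def wray(s,uv):
    K=np.array(optics.camera_info("wrist")["camera_matrix"]); uv=np.atleast_2d(uv).astype(float)
    p=(uv-K[:2,2])/K[0,0]; th=np.linalg.norm(p,axis=1,keepdims=True)+1e-9
    return np.hstack([np.sin(th)*p/th,np.cos(th)])
def wpt(s,uv,z=None,depth=None):
    T=wT(s); r=wray(s,uv); d=r@T[:3,:3].T; o=T[:3,3]
    if z is not None: return o+d*((z-o[2])/d[:,2])[:,None]
    return o+d*(np.ravel(depth)/r[:,2])[:,None]
def wcloud(s,d):
    v,u=np.mgrid[:480,:640]; uv=np.stack([u.ravel(),v.ravel()],1)
    return wpt(s,uv,depth=d.ravel()).reshape(480,640,3)
def wproj(s,X):
    T=wT(s); p=(np.atleast_2d(X)-T[:3,3])@T[:3,:3]; K=np.array(optics.camera_info("wrist")["camera_matrix"])
    rho=np.linalg.norm(p[:,:2],axis=1,keepdims=True); th=np.arctan2(rho,p[:,2:])
    return K[:2,2]+K[0,0]*th*p[:,:2]/(rho+1e-9)
E
python3 - <<'E'
from h import *
s,im,d=wsnap("w1"); print(s["time_s"],s["ee_pos"],s["ee_rot"],s["qpos"].round(1))
P=wcloud(s,d)
for n in ["vessel_foot","vessel_mid","cap_mid","cap_top"]:
    for r in optics.place_of("wrist",n)[:3]:
        u,v=np.clip(np.round(r["at"]).astype(int),0,[639,479]); print(n,r["conf"],u,v,P[v,u].round())
def box(x0,x1,y0,y1,z0,z1): return P[(d>0)&(P[...,0]>x0)&(P[...,0]<x1)&(P[...,1]>y0)&(P[...,1]<y1)&(P[...,2]>z0)&(P[...,2]<z1)]
Q=box(470,590,270,390,78,95); print(len(Q),np.median(Q,0),cv2.minEnclosingCircle(Q[:,:2].astype(np.float32)))
Q=box(480,570,270,380,4,12); print(len(Q), Q[::max(1,len(Q)//25)].round())
print(wproj(s,[523,327,83]))
E
```

```text
1.7 [423.73462044 397.38819716 213.85379978] [-1.79996770e+02  1.18008446e-01  1.57387802e+02] [ 42.1  18.8  88.9  -0.1  72.2 -25.3]
vessel_foot 0.65 298 314 [392. 406. 308.]
cap_mid 0.96 282 229 [420. 357.  28.]
cap_mid 0.74 296 343 [516. 334.  81.]
cap_mid 0.67 374 271 [496. 426.  30.]
cap_top 0.95 380 278 [506. 429.  29.]
cap_top 0.66 284 235 [426. 357.  29.]
cap_top 0.62 295 358 [531. 326.  81.]
2083 [525.7763956  324.62930538  82.35845271] ((524.815673828125, 326.71099853515625), 29.82706642150879)
168 [[506. 353.   5.]
 [506. 350.   6.]
 [504. 340.   5.]
 [505. 347.   7.]
 [508. 353.   8.]
 [502. 333.   5.]
 [504. 340.   7.]
 [506. 347.   9.]
 [509. 352.   8.]
 [501. 327.   5.]
 [503. 333.   7.]
 [505. 340.   8.]
 [507. 346.   8.]
 [510. 352.   7.]
 [500. 323.   7.]
 [502. 329.   8.]
 [505. 335.   7.]
 [507. 341.   7.]
 [510. 347.   7.]
 [512. 354.   8.]
 [498. 317.   8.]
 [501. 323.   8.]
 [503. 330.   9.]
 [505. 336.  10.]
 [508. 342.   9.]
 [511. 348.   7.]
 [509. 342.   9.]
 [512. 347.   8.]]
[[292.3336958  352.52596184]]
```

View pics/w1.png

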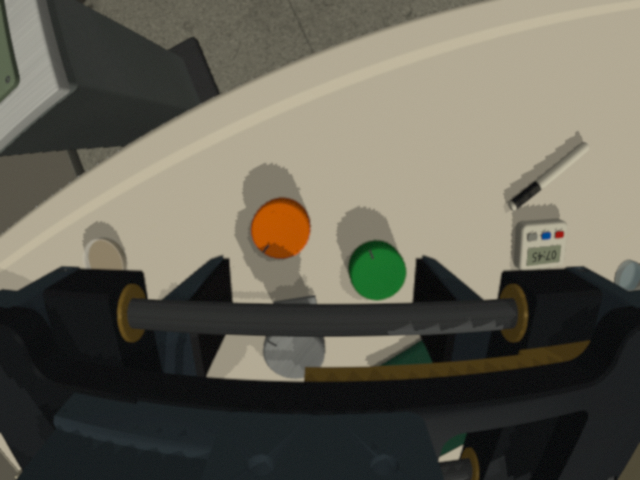

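The wrist picture shows the grey cap at (293,350), with its index mark near (268,342). Part of the foot shows around (295,300), the orange cap is at (281,229) and the green one at (377,270). Next I fit the foot's yaw.

```bash
python3 - <<'E'
from h import *
s,im,d=wsnap("w1b"); P=wcloud(s,d)
m=(d>0)&(P[...,0]>480)&(P[...,0]<580)&(P[...,1]>270)&(P[...,1]<375)
for z0,z1 in [(1.5,4),(3,6),(2,7)]:
    Q=P[m&(P[...,2]>z0)&(P[...,2]<z1)]; 
    A=np.polyfit(Q[:,1],Q[:,0],1)
    for _ in range(4):
        r=Q[:,0]-np.polyval(A,Q[:,1]); k=abs(r)<1.5; A=np.polyfit(Q[k,1],Q[k,0],1)
    print(len(Q),k.sum(),A,"yaw",-np.degrees(np.arctan(A[0])), "dist of cap axis", (524.2-np.polyval(A,326.7))/np.hypot(1,A[0]), Q[k][:,1].min(),Q[k][:,1].max())
a=wpt(s,[[267,342]],z=83)[0]; print("mark",a, np.degrees(np.arctan2(a[1]-326.7,a[0]-524.2)))
E
python3 -c "
import cv2
a=cv2.imread('pics/w1b.png')[270:400,220:380]; b=cv2.imread('pics/scene0.png')[205:285,270:370]
cv2.imwrite('pics/c1.png',cv2.hconcat([cv2.resize(a,(492,400),interpolation=cv2.INTER_CUBIC),cv2.resize(b,(300,400),interpolation=cv2.INTER_CUBIC)]))"
```

```text
24 1 [  0.85502261 240.71672906] yaw -40.53119099592686 dist of cap axis 3.1522281539327066 281.5325879548037 281.5325879548037
13 13 [1.74805164e-01 4.44686957e+02] yaw -9.91541358917848 dist of cap axis 22.069545742029703 342.7357168275339 355.08879067880275
29 27 [2.01568674e-01 4.35376503e+02] yaw -11.396327902127805 dist of cap axis 22.518110626850984 339.4064565291589 355.1379795148542
mark [499.29617415 313.5261783   83.        ] -152.1217028721401<stdin>:8: RankWarning: Polyfit may be poorly conditioned
<stdin>:8: RankWarning: Polyfit may be poorly conditioned
<stdin>:8: RankWarning: Polyfit may be poorly conditioned
<stdin>:8: RankWarning: Polyfit may be poorly conditioned
```

View pics/c1.png

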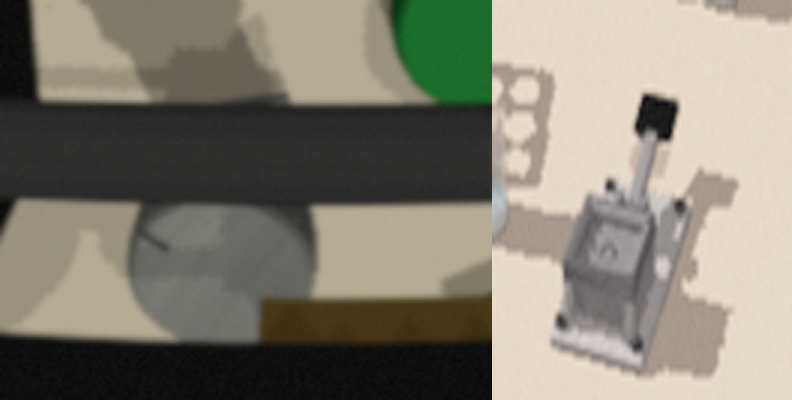

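The crop shows the cap's index mark at about (270,348) of the full picture, and the fixture with its paddle. The foot is mostly hidden by the gripper bar, so I rotate the tool and look again obliquely.

send_rows(
  targets=[
    [[0, 0, -0.095, -0.03, -0.055, -0.022, -1], [0, 0, -0.095, -0.03, -0.055, -0.022, -1], [0, 0, -0.095, -0.03, -0.055, -0.022, -1], [0, 0, -0.095, -0.03, -0.055, -0.022, -1], [0, 0, -0.095, -0.03, -0.055, -0.022, -1], [0, 0, -0.095, -0.03, -0.055, -0.022, -1], [0, 0, -0.095, -0.03, -0.055, -0.022, -1], [0, 0, -0.095, -0.03, -0.055, -0.022, -1], [0, 0, -0.095, -0.03, -0.055, -0.022, -1], [0, 0, -0.095, -0.03, -0.055, -0.022, -1], [0, 0, -0.095, -0.03, -0.055, -0.022, -1], [0, 0, -0.095, -0.03, -0.055, -0.022, -1]],
  ],
)

```text
time_s: 3.2
ee_pos: [347.1, 268.2, 161.2]
ee_rot: [180.0, -0.0, 54.8]
force: [0.4, -0.1, 0.1]
gripper_width: 91.1
gripper_force: 0.0
```

send_rows(
  targets=[
    [[0, 0, -0.095, 0, 0, 0, -1], [0, 0, -0.095, 0, 0, 0, -1], [0, 0, -0.095, 0, 0, 0, -1], [0, 0, -0.095, 0, 0, 0, -1], [0, 0, 0, 0, 0, 0, -1]],
  ],
)

```text
time_s: 3.7
ee_pos: [347.5, 268.5, 161.4]
ee_rot: [-180.0, -0.0, 21.0]
force: [-0.1, -0.3, 0.0]
gripper_width: 91.4
gripper_force: 0.0
```

Run:
```python
from h import *
s,im,d=wsnap("w2"); P=wcloud(s,d); np.savez("w2.npz",P=P,d=d)
print(s["time_s"],s["ee_pos"],s["ee_rot"],s["qpos"].round(1))
m=(d>0)&(P[...,0]>470)&(P[...,0]<590)&(P[...,1]>270)&(P[...,1]<385)
Q=P[m&(P[...,2]>78)]; print(len(Q),cv2.minEnclosingCircle(Q[:,:2].astype(np.float32)),np.median(Q[:,2]))
Q=P[m&(P[...,2]>2)&(P[...,2]<13)]; print(len(Q),cv2.minAreaRect(Q[:,:2].astype(np.float32)))
u0,v0=wproj(s,[520,327,50])[0].astype(int); print(u0,v0)
a=im[max(0,v0-75):v0+75,max(0,u0-100):u0+100,::-1]; cv2.imwrite("pics/c2.png",cv2.resize(a,None,fx=4,fy=4,interpolation=cv2.INTER_CUBIC)); print(max(0,v0-75),max(0,u0-100))
```

```text
3.7 [347.45625668 268.48925976 161.35480179] [-1.79992635e+02 -1.52617128e-02  2.09772241e+01] [ 36.2   8.7 111.    0.   60.3 105.2]
1366 ((514.6114501953125, 322.54071044921875), 26.76198387145996) 82.35107077285777
660 ((508.4691162109375, 332.3353271484375), (69.16693115234375, 106.76935577392578), 4.559957027435303)
332 5
0 232
```

View pics/c2.png

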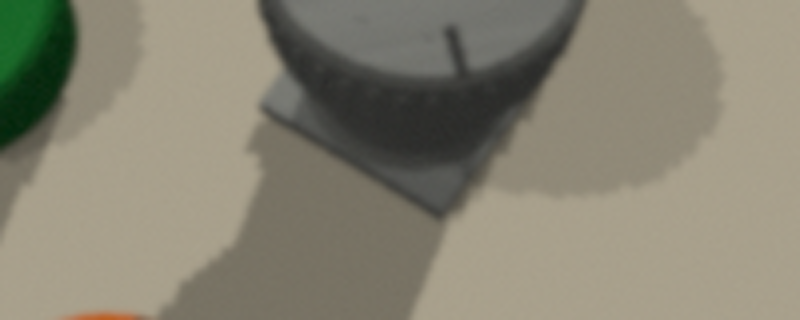

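The crop shows two foot edges meeting at the near corner, about (342,54) in the full picture. The left corner is at (298,27) and the index mark runs from (344,7) to (347,18).

Run:
```python
from h import *
s=env.state()
f=lambda a:np.array(a)/4+[232,0]
e=wpt(s,f([[262,110],[440,217],[530,105]]),z=0); print(e)
v=e[0]-e[1]; print("edge1",np.linalg.norm(v),np.degrees(np.arctan2(v[0],v[1])))
v=e[2]-e[1]; print("edge2",np.linalg.norm(v),np.degrees(np.arctan2(v[1],v[0])))
m=wpt(s,f([[450,28],[462,72]]),z=83); v=m[1]-m[0]; print("mark",m,np.degrees(np.arctan2(v[1],v[0])),np.degrees(np.arctan2(m[1,1]-326.7,m[1,0]-524.2)))
```

```text
[[507.68371878 354.67508331   0.        ]
 [497.61288623 308.41028443   0.        ]
 [530.94510875 299.46817731   0.        ]]
edge1 47.34821310563549 12.280462304695911
edge2 34.51084376691949 -15.017263352786294
mark [[509.68205571 315.75710621  83.        ]
 [502.57469581 310.93027454  83.        ]] -145.8183405380783 -143.89951150242194
```

send_rows(
  targets=[
    [[0, 0, 0, 0.178, 0.058, -0.05, -1], [0, 0, 0, 0.178, 0.058, -0.05, -1], [0, 0, 0, 0.178, 0.058, -0.05, -1], [0, 0, 0, 0.178, 0.058, -0.05, -1], [0, 0, 0, 0.178, 0.058, -0.05, -1], [0, 0, 0, 0, 0, 0, -1], [0, 0, 0, 0, 0, 0, -1]],
  ],
)

```text
time_s: 4.45
ee_pos: [525.6, 326.0, 110.2]
ee_rot: [180.0, 0.1, 21.0]
force: [0.4, -0.3, -0.4]
gripper_width: 91.5
gripper_force: 0.0
```

send_rows(
  targets=[
    [[0, 0, 0, 0, 0, -0.1, -1], [0, 0, 0, 0, 0, -0.1, -1], [0, 0, 0, 0, 0, -0.105, -1], [0, 0, 0, 0, 0, 0, -1], [0, 0, 0, 0, 0, 0, 1], [0, 0, 0, 0, 0, 0, 1], [0, 0, 0, 0, 0, 0, 1], [0, 0, 0, 0, 0, 0, 1], [0, 0, 0, 0, 0, 0, 1]],
  ],
  grip_force=40,
)

```text
time_s: 5.35
ee_pos: [526.5, 326.0, 51.0]
ee_rot: [180.0, -0.1, 20.9]
force: [-0.3, -1.0, 3.1]
gripper_width: 58.3
gripper_force: 40.0
```

send_rows(
  targets=[
    [[0, 0, 0, 0, 0, 0.05, 1], [0, 0, 0, 0, 0, 0.125, 1], [0, 0, 0, 0, 0, 0.125, 1], [0, 0, 0, 0, 0, 0.1, 1], [0, 0, 0, -0.017, -0.19, 0, 1], [0, 0, 0, -0.017, -0.19, 0, 1], [0, 0, 0, -0.017, -0.19, 0, 1], [0, 0, 0, -0.017, -0.19, 0, 1], [0, 0, 0, -0.017, -0.19, 0, 1], [0, 0, 0, -0.017, -0.19, 0, 1], [0, 0, 0, -0.017, -0.19, 0, 1], [0, 0, 0.065, -0.017, -0.19, 0, 1]],
  ],
)

```text
time_s: 6.55
ee_pos: [497.7, 20.4, 129.7]
ee_rot: [-180.0, 0.1, 26.9]
force: [0.6, -0.4, -5.9]
gripper_width: 58.5
gripper_force: 40.0
```

send_rows(
  targets=[
    [[0, 0, 0, 0, 0, 0, 1], [0, 0, 0, 0, 0, 0, 1]],
  ],
)

```text
time_s: 6.75
ee_pos: [498.2, 21.2, 129.8]
ee_rot: [-179.9, 0.1, 26.5]
force: [-0.1, 0.3, -7.2]
gripper_width: 58.2
gripper_force: 40.0
```

Run:
```python
from h import *
s,im,d=wsnap("w3"); P=wcloud(s,d); print(s["time_s"],s["ee_pos"],s["ee_rot"],s["gripper_width"],s["force"])
for n in ["socket","vessel_foot","vessel_mid","cap_top","cap_mid"]:
    for r in optics.place_of("wrist",n)[:2]:
        print(n,r["conf"],r["at"],wpt(s,[r["at"]],z=45).round(1))
m=(d>0)&(P[...,0]>500)&(P[...,0]<650)&(P[...,1]>-40)&(P[...,1]<110)&(P[...,2]>51)&(P[...,2]<61)
Q=P[m]; print(len(Q),np.median(Q,0),cv2.minAreaRect(Q[:,:2].astype(np.float32)))
print("proj",wproj(s,[[570,41.5,45],[s["ee_pos"][0],s["ee_pos"][1],s["ee_pos"][2]+30]]))
```

```text
6.75 [498.17451763  21.23918917 129.83771117] [-1.79938296e+02  6.51904431e-02  2.65472052e+01] 58.21281295120939 [-0.13525528  0.26140455 -7.16715983]
socket 0.86 [345.9, 142.8] [[570.  40.  45.]]
cap_mid 0.96 [322.3, 308.1] [[4.545e+02 2.000e-01 4.500e+01]]
4213 [571.59592944  42.53942537  54.15670322] ((571.5181884765625, 41.70035171508789), (68.63438415527344, 68.66968536376953), 83.37510681152344)
proj [[343.87891402 141.84303244]
 [323.91345397 318.84003912]]
```

View pics/w3.png

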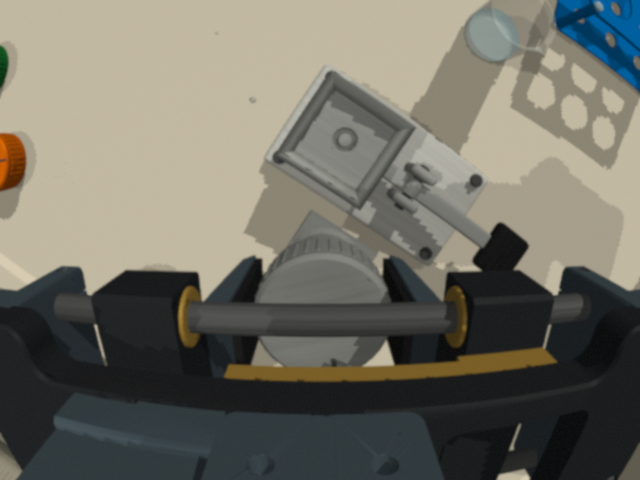

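The wrist view shows the socket centred near (345,140) with the paddle at (500,247). The vessel is in hand with its cap at (322,310) and a foot corner showing at (312,211).

Run:
```python
from h import *
s,im,d=wsnap("w3b"); P=wcloud(s,d); T=np.eye(4);R=Ro.from_euler("xyz",s["ee_rot"],degrees=True).as_matrix()
L=(P-s["ee_pos"])@R   # tool coords
m=(d>0)&(np.linalg.norm(L[...,:2],axis=-1)<50)&(L[...,2]<-29)&(L[...,2]>-38)
Q=L[m];print(len(Q),np.median(Q[:,2]))
k=Q[(abs(Q[:,1])<26)]
bins=[(y,k[abs(k[:,1]-y)<2][:,0].max()) for y in range(-20,21,5) if (abs(k[:,1]-y)<2).any()]
print([(y,round(x,1),round(x-np.sqrt(900-y*y),1)) for y,x in bins])
from scipy.optimize import least_squares
e=np.array(bins); r=least_squares(lambda p:np.hypot(e[:,1]-p[0],e[:,0]-p[1])-30,[0,0]); print(r.x)
m=(d>0)&(np.linalg.norm(L[...,:2],axis=-1)<50)&(L[...,2]>30)&(L[...,2]<60); Q=L[m]; print(len(Q), np.median(Q[:,2])); 
print(Q[np.argmax(Q[:,0])])
u,v=312,211; a=im[175:275,250:390,::-1]; cv2.imwrite("pics/c3.png",cv2.resize(a,None,fx=5.5,fy=5.5,interpolation=cv2.INTER_CUBIC))
```

```text
9152 -31.257595159504476
[(-20, np.float64(23.0), np.float64(0.7)), (-15, np.float64(25.9), np.float64(-0.1)), (-10, np.float64(27.8), np.float64(-0.5)), (-5, np.float64(29.2), np.float64(-0.4)), (0, np.float64(29.2), np.float64(-0.8)), (5, np.float64(28.5), np.float64(-1.1)), (10, np.float64(27.4), np.float64(-0.9)), (15, np.float64(25.2), np.float64(-0.8)), (20, np.float64(21.7), np.float64(-0.6))]
[-0.55708281 -0.70212292]
1186 43.467627503250824
[32.36163674 -7.27853603 45.18707705]
```

View pics/c3.png

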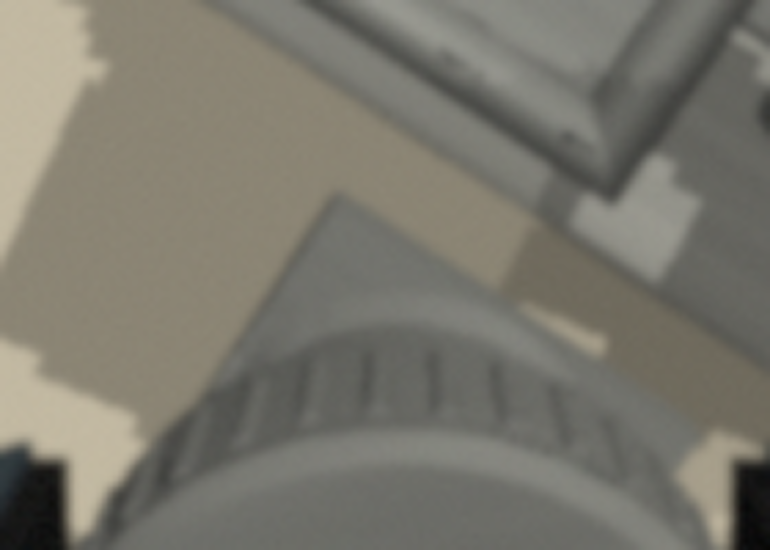

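Run:
```python
from h import *
s=env.state(); f=lambda a:np.array(a)/5.5+[250,175]
R=Ro.from_euler("xyz",s["ee_rot"],degrees=True).as_matrix()
e=wpt(s,f([[338,190],[695,440],[215,375]]),z=79)
for p in e[1:]:
    v=p-e[0]; print("foot edge",np.linalg.norm(v),np.degrees(np.arctan2(v[1],v[0]))%90-90)
print("corner tool",(e[0]-s["ee_pos"])@R)
# socket opening edges
g=wpt(s,np.array([[329,68],[414,128],[358,206],[275,158]]),z=55); print(g.round(1),g.mean(0))
c=wpt(s,[[345,139]],z=50);print("plunger",c, s["ee_pos"])
for a,b in [(0,1),(1,2),(3,2),(0,3)]:
    v=g[b]-g[a]; print(np.linalg.norm(v),(np.degrees(np.arctan2(v[1],v[0]))%90)-90)
# vessel axis
print("axis",s["ee_pos"]+R@[-.6,-.5,0])
```

```text
foot edge 49.552833216155605 -8.598397718051999
foot edge 25.229791551709724 -6.837378186340402
corner tool [32.22059236 -7.17544607 51.09584171]
[[610.2  74.6  55. ]
 [600.9   6.6  55. ]
 [536.7  15.7  55. ]
 [540.7  79.3  55. ]] [572.11000804  44.06007694  55.        ]
plunger [[572.62531194  43.62709606  50.        ]] [498.90050215  22.67685963 130.10138295]
68.64686997840921 -7.7340536913447835
64.87005069543315 -8.012416908754119
63.81226754466424 -3.567490722177979
69.66356433007131 -3.875347894062088
axis [498.13953127  22.85270984 130.10152401]
```

send_rows(
  targets=[
    [[0, 0, 0.011, 0.12, 0.033, 0, 1], [0, 0, 0, 0.122, 0.033, 0, 1], [0, 0, 0, 0.124, 0.033, 0, 1], [0, 0, 0, 0, 0, -0.04, 1], [0, 0, 0, 0, 0, -0.04, 1], [0, 0, 0, 0, 0, -0.02, 1], [0, 0, 0, 0, 0, 0, 1], [0, 0, 0, 0, 0, 0, 1]],
  ],
)

```text
time_s: 7.9
ee_pos: [571.7, 41.6, 110.2]
ee_rot: [-180.0, 0.0, 27.7]
force: [1.1, -0.3, -6.1]
gripper_width: 58.2
gripper_force: 40.0
```

Run:
```python
from h import *
s,im,d=wsnap("w4"); P=wcloud(s,d); print(s["time_s"],s["ee_pos"],s["ee_rot"],s["force"],s["torque"])
for c in ["scene","side"]:
    im,d=optics.grab_frame(c); P=cloud(c,d); cv2.imwrite(f"pics/{c}4.png",im[:,:,::-1])
    u,v=proj(c,[571,42,60]).astype(int); a=im[v-40:v+40,u-50:u+50,::-1]; cv2.imwrite(f"pics/{c}4c.png",cv2.resize(a,(400,320),interpolation=cv2.INTER_CUBIC))
cv2.imwrite("pics/c4.png",cv2.hconcat([cv2.imread(f"pics/{c}4c.png") for c in ["scene","side"]]))
```

```text
7.9 [571.66404833  41.61316705 110.23209588] [-1.79999429e+02  1.28969852e-02  2.77001140e+01] [ 1.06367785 -0.32263936 -6.14666454] [-0.04027006  0.04119078  0.03199942]
```

View pics/c4.png

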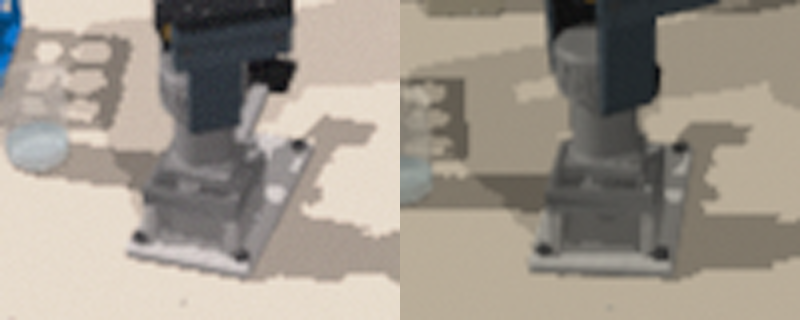

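Both views show the foot centred above the socket mouth, so I descend.

send_rows(
  targets=[
    [[0, 0, 0, 0, 0, -0.015, 1], [0, 0, 0, 0, 0, -0.015, 1], [0, 0, 0, 0, 0, -0.01, 1], [0, 0, 0, 0, 0, -0.01, 1], [0, 0, 0, 0, 0, 0, 1]],
  ],
)

```text
time_s: 8.55
ee_pos: [571.8, 41.7, 99.7]
ee_rot: [-180.0, 0.0, 27.7]
force: [0.2, -0.1, -6.5]
gripper_width: 58.2
gripper_force: 40.0
```

send_rows(
  targets=[
    [[0, 0, 0, 0, 0, -0.01, 1], [0, 0, 0, 0, 0, -0.01, 1], [0, 0, 0, 0, 0, 0, 1]],
  ],
)

```text
time_s: 8.85
ee_pos: [572.2, 41.7, 96.1]
ee_rot: [180.0, -0.0, 27.7]
force: [0.0, 0.0, -5.6]
gripper_width: 58.3
gripper_force: 40.0
```

send_rows(
  targets=[
    [[0, 0, 0, 0, 0, -0.005, 1], [0, 0, 0, 0, 0, -0.005, 1], [0, 0, 0, 0, 0, 0, 1]],
  ],
)

```text
time_s: 9.15
ee_pos: [572.3, 41.7, 96.0]
ee_rot: [180.0, -0.1, 27.7]
force: [-2.6, -0.1, 5.5]
gripper_width: 58.6
gripper_force: 40.0
```

send_rows(
  targets=[
    [[0, 0, 0, 0, 0, 0, -1], [0, 0, 0, 0, 0, 0, -1], [0, 0, 0, 0, 0, 0, -1], [0, 0, 0, 0, 0, 0, -1], [0, 0, 0, 0, 0, 0, -1], [0, 0, 0, 0, 0, 0, -1], [0, 0, 0, 0, 0, 0, -1], [0, 0, 0, 0, 0, 0, -1]],
  ],
)

```text
time_s: 9.95
ee_pos: [572.1, 41.7, 94.1]
ee_rot: [180.0, 0.0, 27.7]
force: [-0.5, -0.3, -0.8]
gripper_width: 91.4
gripper_force: 0.0
```

Run:
```python
from h import *
s,im,d=wsnap("w5"); P=wcloud(s,d); print(s["time_s"],s["ee_pos"],s["gripper_width"],s["gripper_force"],s["force"])
L=P-s["ee_pos"]
m=(d>0)&(np.linalg.norm(L[...,:2],axis=-1)<33)&(P[...,2]>115)&(P[...,2]<140); Q=P[m]
A=np.c_[Q[:,:2]-[571,42],np.ones(len(Q))]; k=np.ones(len(Q),bool)
for _ in range(4):
    c=np.linalg.lstsq(A[k],Q[k,2],rcond=None)[0]; k=abs(Q[:,2]-A@c)<2
print(len(Q),c, "top z expect 128")
```

```text
9.95 [572.09549575  41.68078503  94.13970464] 91.42152290111872 0.0 [-0.5458929  -0.3035594  -0.77273943]
9447 [-1.47339535e-04  9.45847390e-04  1.27212327e+02] top z expect 128
```

send_rows(
  targets=[
    [[0, 0, 0, 0, 0, 0, 1], [0, 0, 0, 0, 0, 0, 1], [0, 0, 0, 0, 0, 0, 1], [0, 0, 0, 0, 0, 0, 1], [0, 0, 0, 0, 0, 0, 1], [0, 0, 0.04, 0, 0, 0, 1], [0, 0, 0.08, 0, 0, 0, 1], [0, 0, 0.08, 0, 0, 0, 1], [0, 0, 0.08, 0, 0, 0, 1]],
  ],
  grip_force=60,
)

```text
time_s: 10.9
ee_pos: [571.9, 41.9, 94.2]
ee_rot: [-180.0, -0.0, 53.1]
force: [-0.1, 0.2, 0.5]
gripper_width: 58.2
gripper_force: 60.0
```

```bash
python3 -c "
from h import *
s=env.state(); print(s['ee_pos'],s['ee_rot'],s['force'],s['torque'],s['gripper_width'],s['gripper_force'],s['qpos'])"
```

```text
[571.94443586  41.85336722  94.17820512] [-1.79967823e+02 -1.39923546e-02  5.31382031e+01] [-0.0838562   0.18642436  0.50685037] [ 0.00181272  0.15858355 -0.25359957] 58.16923693363761 59.99814983457327 [3.01788548e+00 2.39096309e+01 9.96424602e+01 3.76334991e-02
 5.64636355e+01 3.98588830e+01]
```

send_rows(
  targets=[
    [[0, 0, 0.08, 0, 0, 0, 1], [0, 0, 0.08, 0, 0, 0, 1], [0, 0, 0.08, 0, 0, 0, 1], [0, 0, 0.08, 0, 0, 0, 1], [0, 0, 0.08, 0, 0, 0, 1], [0, 0, 0.08, 0, 0, 0, 1], [0, 0, 0.08, 0, 0, 0, 1], [0, 0, 0.08, 0, 0, 0, 1], [0, 0, 0.08, 0, 0, 0, 1], [0, 0, 0.08, 0, 0, 0, 1], [0, 0, 0.08, 0, 0, 0, 1], [0, 0, 0.04, 0, 0, 0, 1]],
  ],
)

```text
time_s: 12.1
ee_pos: [571.1, 42.0, 94.3]
ee_rot: [-179.9, -0.1, 135.8]
force: [-2.9, 0.6, 3.1]
gripper_width: 58.4
gripper_force: 60.0
```

```bash
python3 -c "
from h import *
s=env.state(); print(s['ee_pos'],s['ee_rot'],s['force'],s['torque'],s['gripper_width'],s['gripper_force'],s['qpos'][5])"
```

```text
[571.08166003  41.96061166  94.26791932] [-1.79945783e+02 -1.14742290e-01  1.35848149e+02] [-2.86814257  0.63394806  3.05353535] [ 0.08674443  0.47853482 -0.27955625] 58.36301789643914 60.000618025660515 -42.85567903536225
```

send_rows(
  targets=[
    [[0, 0, 0.05, 0, 0, 0, 1], [0, 0, 0.05, 0, 0, 0, 1], [0, 0, 0.05, 0, 0, 0, 1], [0, 0, 0.05, 0, 0, 0, 1], [0, 0, 0, 0, 0, 0, 1]],
  ],
)

```text
time_s: 12.6
ee_pos: [570.9, 41.9, 95.1]
ee_rot: [-180.0, -0.1, 153.8]
force: [-4.6, 0.8, 6.8]
gripper_width: 57.8
gripper_force: 60.0
```

```bash
python3 -c "
from h import *
s=env.state(); print(s['ee_pos'],s['ee_rot'],s['force'],s['torque'],s['gripper_width'],s['gripper_force'],s['qpos'][5])"
```

```text
[570.8880725   41.9305489   95.13496842] [-1.79976247e+02 -1.20763083e-01  1.53763844e+02] [-4.56033179  0.77025346  6.78878839] [4.37359349e-02 7.51104176e-01 3.59028751e-04] 57.84910285695301 60.0017249956727 -60.7620114731078
```

send_rows(
  targets=[
    [[0, 0, 0, 0, 0, 0.01, 1], [0, 0, 0, 0, 0, 0.01, 1], [0, 0, 0, 0, 0, 0.01, 1], [0, 0, 0, 0, 0, 0, 1]],
  ],
)

```text
time_s: 13.0
ee_pos: [571.7, 41.6, 99.8]
ee_rot: [-180.0, -0.1, 153.7]
force: [-2.2, 0.4, -0.6]
gripper_width: 58.0
gripper_force: 60.0
```

Run:
```python
from h import *
for _ in range(3): optics.grab_frame("side"); s=env.state(); print(s['ee_pos'].round(1),s['force'].round(2),s['torque'].round(2),s['gripper_width'])
im,d=optics.grab_frame("side"); P=cloud("side",d)
for z0,z1 in [(57,62),(62,67),(67,75),(80,88)]:
    Q=P[(d>0)&(abs(P[...,0]-571)<35)&(abs(P[...,1]-42)<35)&(P[...,2]>z0)&(P[...,2]<z1)]; print(z0,len(Q),Q.min(0),Q.max(0))
```

```text
[571.5  41.6  99.7] [-2.44 -0.61 -0.55] [-0.11  0.37  0.06] 58.0039690557482
[571.5  41.6  99.7] [-1.8  -0.86 -1.8 ] [-0.1   0.43  0.03] 57.900944739661774
[571.6  41.6  99.8] [-2.09 -0.95 -1.22] [-0.13  0.39  0.01] 58.07853589511381
57 127 [536.00951563   8.98959876  57.00020286] [604.66090255  76.98059485  61.68515028]
62 27 [553.88033376  47.2918884   62.65176662] [589.13365562  62.3498208   66.94344653]
67 48 [551.15523057  37.92687359  67.09114002] [591.54000332  63.66835318  74.74032416]
80 46 [550.8428149   40.76910317  80.2271768 ] [591.17368452  62.70182222  87.78121615]
```

send_rows(
  targets=[
    [[0, 0, 0, 0, 0, 0.05, 1], [0, 0, 0, 0, 0, 0.1, 1], [0, 0, 0, 0, 0, 0.1, 1], [0, 0, 0, 0, 0, 0.05, 1], [0, 0, 0, 0, 0, 0, 1], [0, 0, 0, 0, 0, 0, 1]],
  ],
)

```text
time_s: 13.8
ee_pos: [572.0, 41.7, 159.9]
ee_rot: [180.0, -0.0, 153.7]
force: [-0.5, -0.2, -2.0]
gripper_width: 58.1
gripper_force: 60.0
```

Run:
```python
from h import *
s=env.state(); print(s['ee_pos'].round(1),s['force'].round(2),s['gripper_width'])
im,d=optics.grab_frame("side"); P=cloud("side",d)
u,v=proj("side",[571,42,90]).astype(int); a=im[v-50:v+50,u-60:u+60,::-1]; cv2.imwrite("pics/c6.png",cv2.resize(a,(600,500),interpolation=cv2.INTER_CUBIC))
```

```text
[572.   41.7 159.9] [-0.5  -0.24 -2.02] 58.13619993687614
```

View pics/c6.png

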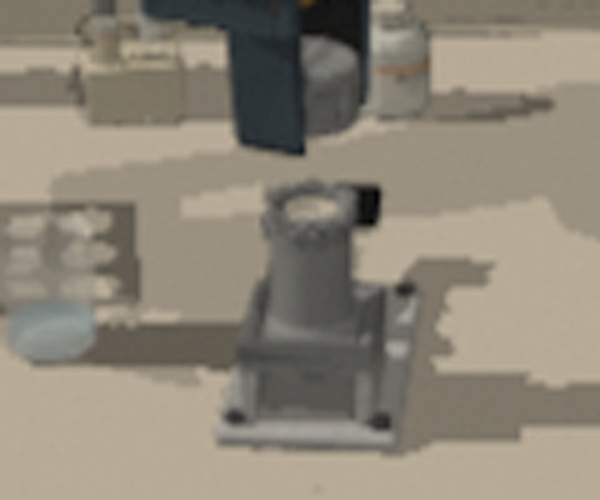

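The side view shows the vessel seated and open, with the white liner visible, and the cap held above it. I set the cap down on the bench next.

send_rows(
  targets=[
    [[0, 0, 0, -0.071, 0.192, 0, 1], [0, 0, 0, -0.071, 0.192, 0, 1], [0, 0, 0, -0.071, 0.192, 0, 1], [0, 0, 0, -0.071, 0.192, 0, 1], [0, 0, 0, 0, 0, -0.2, 1], [0, 0, 0, 0, 0, -0.2, 1], [0, 0, 0, 0, 0, -0.2, 1], [0, 0, 0, 0, 0, -0.1, 1], [0, 0, 0, 0, 0, 0, 1]],
  ],
)

```text
time_s: 14.75
ee_pos: [512.1, 194.2, 16.3]
ee_rot: [-179.6, -0.4, 153.7]
force: [0.2, -0.2, -1.7]
gripper_width: 58.2
gripper_force: 60.0
```

send_rows(
  targets=[
    [[0, 0, 0, 0, 0, 0, 1], [0, 0, 0, 0, 0, -0.03, 1], [0, 0, 0, 0, 0, -0.03, 1], [0, 0, 0, 0, 0, 0, 1], [0, 0, 0, 0, 0, 0, 1]],
  ],
)

```text
time_s: 15.25
ee_pos: [515.4, 195.3, 8.5]
ee_rot: [180.0, 0.0, 153.7]
force: [0.6, -0.7, -1.3]
gripper_width: 57.9
gripper_force: 60.0
```

send_rows(
  targets=[
    [[0, 0, 0, 0, 0, -0.015, 1], [0, 0, 0, 0, 0, -0.014, 1], [0, 0, 0, 0, 0, 0, 1], [0, 0, 0, 0, 0, 0, 1]],
  ],
)

```text
time_s: 15.65
ee_pos: [515.2, 195.3, 2.3]
ee_rot: [-180.0, -0.0, 153.7]
force: [0.1, -0.4, -1.9]
gripper_width: 58.0
gripper_force: 60.0
```

send_rows(
  targets=[
    [[0, 0, 0, 0, 0, 0, -1], [0, 0, 0, 0, 0, 0, -1], [0, 0, 0, 0, 0, 0, -1], [0, 0, 0, 0, 0, 0, -1], [0, 0, 0, 0, 0, 0, -1], [0, 0, 0, 0, 0, 0.1, -1], [0, 0, 0, 0, 0, 0.2, -1], [0, 0, 0, 0, 0, 0.2, -1], [0, 0, 0, 0, 0, 0.2, -1], [0, 0, 0, 0, 0, 0.1, 1], [0, 0, 0, 0, 0, 0, 1], [0, 0, 0, 0, 0, 0, 1]],
  ],
)

```text
time_s: 16.85
ee_pos: [514.9, 195.1, 161.9]
ee_rot: [-180.0, -0.0, 153.7]
force: [-0.0, 0.2, -0.3]
gripper_width: 70.4
gripper_force: 0.0
```

Run:
```python
from h import *
s,im,d=wsnap("w7"); P=wcloud(s,d); print(s["time_s"],s["ee_pos"],s["gripper_width"],s["force"])
m=(d>0)&(abs(P[...,0]-515)<36)&(abs(P[...,1]-195)<36)&(P[...,2]>15)&(P[...,2]<50); Q=P[m]
A=np.c_[Q[:,:2]-[515,195],np.ones(len(Q))]; k=np.ones(len(Q),bool)
for _ in range(5):
    c=np.linalg.lstsq(A[k],Q[k,2],rcond=None)[0]; k=abs(Q[:,2]-A@c)<2
print(len(Q),k.sum(),c,cv2.minEnclosingCircle(Q[k][:,:2].astype(np.float32)))
for c in ["scene","side"]:
    im,d=optics.grab_frame(c); P=cloud(c,d); 
    Q=P[(d>0)&(abs(P[...,0]-555)<50)&(P[...,1]>-150)&(P[...,1]<-72)&(P[...,2]>36)&(P[...,2]<58)]; print(c,"pad",len(Q),np.median(Q,0).round(1),Q.min(0).round(),Q.max(0).round())
    Q=P[(d>0)&(abs(P[...,0]-571)<40)&(abs(P[...,1]-42)<40)&(P[...,2]>108)&(P[...,2]<122)]; print("rim",len(Q),np.median(Q,0).round(1),cv2.minEnclosingCircle(Q[:,:2].astype(np.float32)))
    for r in optics.place_of(c,"paddle")[:3]: print(r, pix2world(c,r["at"],z=49))
```

```text
16.85 [514.85392111 195.11243903 161.8895775 ] 70.40020535572341 [-0.04706072  0.21365891 -0.29914404]
3861 3656 [ 2.62944198e-03 -6.73905860e-04  2.91117428e+01] ((517.8435668945312, 195.8732147216797), 29.785402297973633)
scene pad 11 [ 567.8 -104.7   45.4] [ 564. -118.   43.] [570. -95.  50.]
rim 0 [nan nan nan] ((0.0, 0.0), 0.0)
{'at': [324.4, 223.0], 'conf': 0.48} [ 556.95558151 -124.26611274   49.        ]
side pad 4 [ 551.9 -117.8   53.5] [ 548. -122.   42.] [556. -93.  57.]
rim 195 [570.1  43.5 116.7] ((569.0198364257812, 40.63752746582031), 26.355804443359375)
{'at': [251.9, 321.1], 'conf': 0.67} [682.53947148 285.09833223  49.        ]
  return _methods._mean(a, axis=axis, dtype=dtype,
  ret = um.true_divide(
```

Run:
```python
from h import *
s={"ee_pos":np.array([498.9,21.9,130.2]),"ee_rot":[180,0,26.7]}
print(wpt(s,[[502,243],[345,139],[343,143]],z=49))
```

```text
[[ 562.42480335 -100.82187635   49.        ]
 [ 572.39813134   40.24043167   49.        ]
 [ 569.36706909   40.2060133    49.        ]]
```

send_rows(
  targets=[
    [[0, 0, -0.09, 0.02, -0.15, 0, 1], [0, 0, -0.09, 0.02, -0.15, 0, 1], [0, 0, -0.09, 0.02, -0.15, 0, 1], [0, 0, -0.09, 0.02, -0.15, 0, 1], [0, 0, -0.09, 0.02, -0.15, 0, 1], [0, 0, -0.09, 0.02, -0.15, 0, 1], [0, 0, -0.09, 0.02, -0.15, 0, 1], [0, 0, -0.09, 0.02, -0.15, 0, 1], [0, 0, -0.06, 0.02, -0.15, 0, 1], [0, 0, 0, 0.015, -0.15, 0, 1], [0, 0, 0, 0, 0, 0, 1]],
  ],
)

```text
time_s: 18.2
ee_pos: [554.4, -107.8, 161.4]
ee_rot: [-179.9, 0.1, 83.3]
force: [0.0, 0.1, 0.4]
gripper_width: 0.3
gripper_force: 0.0
```

Run:
```python
from h import *
s,im,d=wsnap("w8"); P=wcloud(s,d); print(s["ee_pos"])
dark=im.max(2)<60
m=(d>0)&(abs(P[...,0]-555)<45)&(P[...,1]>-150)&(P[...,1]<-70)&(P[...,2]>38)&(P[...,2]<58)
Q=P[m]; print("wrist",len(Q),Q.min(0).round(),Q.max(0).round()); Q=P[m&dark]; print("dark",len(Q),len(Q) and (Q.min(0).round(),Q.max(0).round(),Q.mean(0)))
for c in ["scene","side"]:
    im,d=optics.grab_frame(c); P=cloud(c,d); dark=im.max(2)<60
    Q=P[(d>0)&dark&(abs(P[...,0]-555)<45)&(P[...,1]>-150)&(P[...,1]<-70)&(P[...,2]>38)&(P[...,2]<58)]; print(c,len(Q),len(Q) and (Q.mean(0).round(1),Q.min(0).round(),Q.max(0).round()))
# initial frames
for c in ["scene","side"]:
    d=np.load(f"{c}d.npy"); P=cloud(c,d); im=cv2.imread(f"pics/{c}0.png"); dark=im.max(2)<60
    Q=P[(d>0)&dark&(abs(P[...,0]-555)<45)&(P[...,1]>-160)&(P[...,1]<-70)&(P[...,2]>36)&(P[...,2]<60)]; print(c,"init",len(Q),Q.mean(0).round(1),Q.min(0).round(),Q.max(0).round(),cv2.minAreaRect(Q[:,:2].astype(np.float32)))
```

```text
[ 554.37463184 -107.79688968  161.36110482]
wrist 2533 [ 533. -124.   38.] [576. -70.  52.]
dark 1872 (array([ 535., -122.,   42.]), array([574., -88.,  52.]), array([ 554.68712771, -104.81653122,   47.7872637 ]))
scene 79 (array([ 553.1, -102.3,   45.7]), array([ 535., -121.,   40.]), array([572., -84.,  51.]))
side 31 (array([539.4, -98.9,  48.5]), array([ 533., -113.,   42.]), array([545., -88.,  53.]))
scene init 78 [ 553.  -101.6   45.7] [ 536. -119.   39.] [571. -84.  51.] ((552.70361328125, -101.640625), (32.47254180908203, 36.009742736816406), 83.0379867553711)
side init 86 [ 551.6 -101.5   49.1] [ 533. -121.   40.] [571. -88.  54.] ((551.0433959960938, -103.491943359375), (29.843158721923828, 36.15145492553711), 81.49285125732422)
```

send_rows(
  targets=[
    [[0, 0, 0, 0, 0, -0.18, 1], [0, 0, 0, 0, 0, -0.18, 1], [0, 0, 0, 0, 0, -0.14, 1], [0, 0, 0, 0, 0, 0, 1], [0, 0, 0, 0, 0, -0.04, 1], [0, 0, 0, 0, 0, -0.04, 1], [0, 0, 0, 0, 0, -0.03, 1], [0, 0, 0, 0, 0, -0.03, 1], [0, 0, 0, 0, 0, 0, 1]],
  ],
)

```text
time_s: 19.25
ee_pos: [554.5, -104.7, 34.3]
ee_rot: [180.0, -0.0, 83.5]
force: [-0.3, -0.2, 0.4]
gripper_width: 0.4
gripper_force: 0.0
```

send_rows(
  targets=[
    [[0, 0, 0, 0, 0, -0.025, 1], [0, 0, 0, 0, 0, -0.025, 1], [0, 0, 0, 0, 0, -0.015, 1], [0, 0, 0, 0, 0, 0, 1]],
  ],
)

```text
time_s: 19.65
ee_pos: [554.4, -104.6, 21.0]
ee_rot: [180.0, -0.0, 83.5]
force: [0.1, -0.7, 0.4]
gripper_width: 0.3
gripper_force: 0.4
```

Run:
```python
from h import *
s=env.state(); print(s["ee_pos"],s["force"],s["torque"])
im,d=optics.grab_frame("scene"); cv2.imwrite("pics/s9.png",im[:,:,::-1])
for c in ["scene","side"]:
    im,d=optics.grab_frame(c); P=cloud(c,d); dark=im.max(2)<60
    Q=P[(d>0)&(abs(P[...,0]-571)<14)&(abs(P[...,1]-42)<14)&(P[...,2]>90)&(P[...,2]<150)]; print(c,len(Q),np.percentile(Q[:,2],[10,50,90]) if len(Q) else 0)
    Q=P[(d>0)&dark&(abs(P[...,0]-555)<25)&(P[...,1]>-130)&(P[...,1]<-80)&(P[...,2]<58)];print(len(Q),np.median(Q,0))
```

```text
[ 554.44028075 -104.59480702   20.97793996] [ 0.14303126 -0.66878035  0.41160079] [-0.10137188 -0.05751491  0.03585896]
scene 64 [116.18889395 123.08795671 125.49166559]
73 [551.48409659 -88.71636868  27.81531781]
side 98 [115.62499194 127.1052585  129.5322468 ]
42 [542.50288276 -93.82667204  22.12625506]
```

send_rows(
  targets=[
    [[0, 0, 0, 0, 0, -0.01, 1], [0, 0, 0, 0, 0, -0.01, 1], [0, 0, 0, 0, 0, -0.01, 1], [0, 0, 0, 0, 0, 0, 1]],
  ],
)

```text
time_s: 20.2
ee_pos: [554.3, -104.5, 19.6]
ee_rot: [179.9, -0.0, 83.5]
force: [-7.5, 1.9, 31.0]
gripper_width: 0.7
gripper_force: 15.5
```

Firm stop at z = 19.6 mm with 31 N. I retreat and check the result.

send_rows(
  targets=[
    [[0, 0, 0, 0, 0, 0.05, 1], [0, 0, 0, 0, 0, 0.15, 1], [0, 0, 0, 0, 0, 0.2, 1], [0, 0, 0, 0, 0, 0.2, 1], [0, 0, 0, -0.15, -0.1, 0.1, 1], [0, 0, 0, -0.15, -0.1, 0, 1], [0, 0, 0, 0, 0, 0, 1], [0, 0, 0, 0, 0, 0, 1]],
  ],
)

```text
time_s: 21.0
ee_pos: [493.8, -144.7, 155.2]
ee_rot: [-180.0, -0.0, 83.4]
force: [0.9, -0.1, -0.1]
gripper_width: 0.6
gripper_force: 0.0
```

Run:
```python
from h import *
s=env.state(); print(s["ee_pos"],s["force"])
for c in ["scene","side"]:
    im,d=optics.grab_frame(c); P=cloud(c,d); dark=im.max(2)<60
    Q=P[(d>0)&(abs(P[...,0]-571)<13)&(abs(P[...,1]-42)<13)&(P[...,2]>90)&(P[...,2]<150)]; print(c,len(Q),np.percentile(Q[:,2],[10,50,90]))
    Q=P[(d>0)&dark&(abs(P[...,0]-555)<25)&(P[...,1]>-130)&(P[...,1]<-80)&(P[...,2]<58)];print(len(Q),np.median(Q,0))
    cv2.imwrite(f"pics/{c}10.png",im[:,:,::-1])
u,v=proj("side",[555,50,60]).astype(int); cv2.imwrite("pics/c10.png",cv2.resize(im[v-80:v+80,u-110:u+110,::-1],(770,560),interpolation=cv2.INTER_CUBIC))
```

```text
[ 493.80231021 -144.74921075  155.22714903] [ 0.93406087 -0.14948024 -0.07605212]
scene 61 [119.41260807 123.33413723 125.05417508]
51 [550.168673   -99.28985806  16.16017825]
side 73 [119.64116004 127.81627606 129.75960194]
32 [542.70544209 -95.79978453  21.09569547]
```

View pics/c10.png

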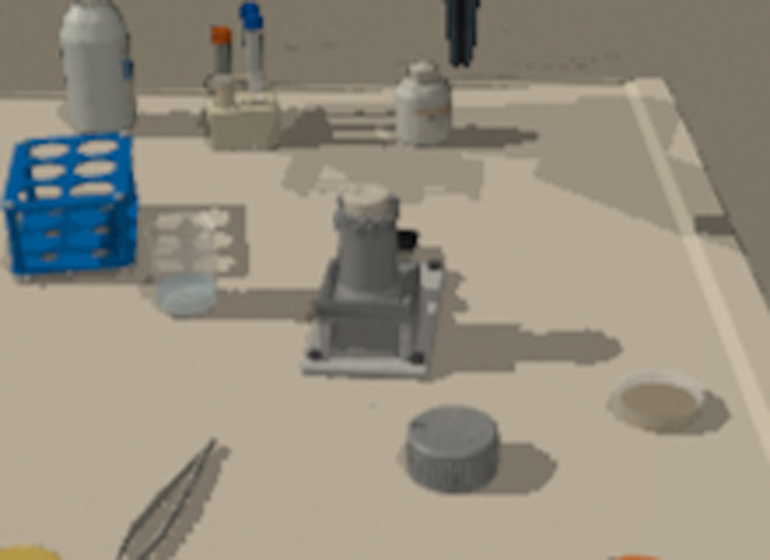

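The liner stands proud of the rim, the lever has stayed down, the cap lies flat on the bench and the bystanders are undisturbed.

```bash
python3 -c "
from workcell import env; print(env.job_done())"
```

```text
the job is handed in; nothing more can be done
None
```

The job is handed in with the vessel seated in the socket, the cap off and right way up on the bench, the lever fully down and the liner about 9 mm proud; no verdict was returned.

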